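# Tongs take the dark toast out of the rack

## Robot

A 7-joint arm with a two-finger parallel gripper is mounted at the origin on the work surface. World frame = base frame: x ahead of the robot, y to its left, z up, the work surface at z = 0. Lengths are in m, angles in rad, forces in N, time in s.
With the tool pointing down it reaches from about 0.4 to 0.85 m from the base axis. Payload 10.4 kg.
Tool frame: the origin (TCP) lies at the very end of the fingers, on their centre line; the grasp point (between the pads) lies 19 mm behind it; x points along the fingers, y is the direction in which the jaws open and shut, and the axes are right-handed (so a half turn about x gives the same grasp; the last joint's range is limited). The gripper opens to 85 mm and grips with 20 to 120 N. Pads are 22 mm wide; open, the fingers measure 114 mm over their backs; the gripper's body (76 mm by 85 mm) begins 54 mm behind the grasp point. The pads swing forward as they close: fully open they stand 13 mm farther back than shut.
Start: joints at [-1.321, 0.332, -0.065, 1.46, 0.022, 1.35, -0.088], TCP at [0.168, 0.602, 0.231] pointing down, gripper open.
Joint ranges: [-2.6, 2.6], [-0.5, 2.12], [-1.47, 1.34], [0.16, 2.42], [-1.27, 4.41], [0.06, 2.06], [-2.6, 2.6]. Speed limits (rad/s): [2.22, 2.22, 2.79, 2.79, 3.14, 3.14, 3.14].

## Interface

Orientations are given as a unit quaternion [x, y, z, w].
In Python, from workcell import monitor, camera, ticket, regions_of gives the robot as it stands.
- The arm moves only by the tool step_arm, never from a script. Its argument "increments" is a list of rows, each a list of 5 numbers: the finger opening in m, from 0 to 0.0854, then the shift along the world's x, y, z in m, then the turn about the world's z in rad. A call has 1 to 12 rows; each row shifts and turns the commanded pose from where the row before left it; what a row does not reach is not made up. A row lasts 1/12 s, in which the tool goes at most 41.7 mm and 7.16 degrees, less where a joint would pass 70% of its speed; a pose out of reach is approached as far as the arm can. A call with a gripper value outside its range is refused whole. The fingers move at their own pace and stop on an object; "force" is the grip in N (left out, the last holds). Time passes only in rows, so rows that do not move let the fingers close. It gives the time, the measured TCP pose, the force and the opening at its end, in the units of the state.
- monitor.get_obs(): the state, without advancing time (a new reading comes with each control period).
- camera(name): name is "scene" or "top" or "wrist"; returns a dict with "color" (420x560x3 uint8, red, green, blue), "range_z" (420x560 float32, m along the optical axis (not along the pixel's ray), 0 where there is no reading), "fx", "fy", "cx", "cy" (pixels), "cam_to_world" (4x4, takes a point from camera to world coordinates). Camera axes: x right, y up, looking along -z (the intrinsics and any distortion apply to the point x, -y, -z); pixel columns grow to the right and rows downward; lengths in m; the calibration is good to about 2 mm. A picture is of the moment at which its call begins.
- ticket.hand_in(): hands the job in, once; it reports no verdict.
Trained networks look in a picture, given as the dict that the camera call returned (one of the last four; its "shot" number tells which), for a name from the list of things; names that differ only in an ending like _2 or _b are one class to them, and where a whole thing is asked for, a point or a joint stands for the part that bears it (a point fixed in the world has none). Each returns a list of dicts, best first, with "p" (0 to 1); they miss things now and then, are a little off and sometimes report something else, mostly with a low value. They report only what shows in the picture. A call takes as long as a camera call. They do not tell look-alikes from the thing itself.
- regions_of(picture, query): "region" (420x560 bool, what is visible of it) and "centre" ([row, column] in pixels, amid what is visible of it).
The state is a dict: "clock": time; "joint_pos": joint angles; "joint_velocities": joint speeds; "tau": joint torques, N m; "position": TCP position; "ee_rot": TCP orientation; "ft_force": force on the tool from outside, world axes, zero at the start; "torque": the same for the moment, N m; "grip_width": opening from 0.0 (shut) to 1.0 (fully open).
Only numpy, scipy, OpenCV 4.12 (cv2) and the standard library are available. Lean on these libraries where they do the work, as an engineer would, in place of code of your own. Each camera call takes 0.05 s, during which the arm holds its last target. There are 200 camera calls.

## Task

Pick up the red-tipped kitchen tongs and use them to pinch the dark slice of toast near its top edge while it stands in the toast rack, then slide it straight up out of its slot. Finish still holding it still in the tongs above the rack, with its lower edge at least 5 cm clear of the wires; the job ends holding, so put nothing down. Touch toast only with the tongs, leave both pale slices standing where they are, and do not disturb the other things on the counter.

Things in the scene. Friction and masses are not known exactly. Their poses are not given: they have to be found in the camera images.
- tongs_grip (a point): Where to grip the red-tipped steel tongs (130 g): near their centre of mass, midway between the arms, half-way up their 22 mm height; 41 mm above the counter as they lie level on the white rest. Under it only the rest's 8 mm base; the rest's two 30 mm high bars are centred 62 mm ahead and 70 mm behind. x points to the tips, y to the left arm, z up. Arms 42 mm over their outsides here when open.
- tongs: The same tongs, same origin and axes. The arms swing sideways about a pivot 100 mm behind the origin. Red tip pads (34 x 22 mm high) centred 103 mm ahead; when open 56 mm apart inside at their centres, 68 mm outside at the ends, 120 mm ahead. The tips move about twice as far as the fingers. To carry the tongs open, squeeze to 36 to 39 mm outside width; a 12 mm slice in the tips leaves 20 mm.
- tong_left (a joint): Angle of the tongs' left arm: 0 fully open, 0.109 rad parallel to the tongs' x axis (closed on a 12 mm slice), 0.132 fully closed. A spring opens the arms: squeezing them at the grip point takes 5 N at first, 8.5 N when closed on a slice, so grip the slice with 20 to 40 N at the fingers.
- tong_right (a joint): The same for the right arm.
- dark_slice_mid (a point): The dark brown slice of toast, rigid, 90 x 12 x 90 mm (x along its slot, y its thickness, z up), about 45 g, standing on edge in one of the rack's three slots, in any one of the three. The point is its centre, 45 mm above its lower edge; it may lean by up to 5 degrees.
- dark_slice: The same dark slice as a body, with its origin at the centre of its lower edge, axes as above.
- pale_slice_a_mid (a point): A pale slice of toast, rigid, 90 x 12 x 90 mm (x along its slot, y its thickness, z up), about 45 g, standing on edge in one of the rack's three slots. The point is its centre, 45 mm above its lower edge; it may lean by up to 5 degrees.
- pale_slice_b_mid (a point): The other pale slice of toast, rigid, 90 x 12 x 90 mm (x along its slot, y its thickness, z up), about 45 g, standing on edge in one of the rack's three slots. The point is its centre, 45 mm above its lower edge; it may lean by up to 5 degrees.
- pale_slice_a: The same pale slice as a body, origin at the centre of its lower edge.
- pale_slice_b: The other pale slice as a body, origin at the centre of its lower edge.
- rack: Toast rack, fixed; wooden base 110 x 150 x 10 mm (x, y, z) with 9 mm lips at both x ends and wire hoops up to 55 mm above the counter. Origin at the centre of its underside. Three slots along its x axis at y = -48, 0 and +48 mm, 16 mm wide; slices stand on the base, their tops 100 mm above the counter.
- weight: Steel whistle weight of the pressure cooker, 26 mm across, 40 mm high, standing loose on the counter; origin under its centre.
- mug: Blue ceramic mug, 80 mm across, 92 mm high, handle at +y; origin under its centre.
- scoop: Yellow plastic scoop, bowl 75 x 55 x 32 mm, handle 85 mm to its -x; origin under the bowl's centre.
There are look-alikes about, which are no part of the job. What is meant by the rack is not pink or yellow, and is the smaller of those in its own colour.

How it is judged:
By the outcome, as a careful person would: the job done as asked, in the order asked, and still so for the second after the job is handed in, while the arm keeps its last pose, push and grip.
It also fails if it takes over 46 s, if anything falls off the work surface, if the arm or the gripper's body presses on something with over 40 N, if the wrist force passes 120 N, or if a joint passes its speed limit or range.

## Working session

There is one attempt and no reset: what is moved stays moved. The work goes in short steps, Python scripts to look and compute and a tool call to move; the robot and the scene stay as the last step left them, time stands still between calls to the robot, and variables do not carry over. Pictures are saved under pics/ and viewed, about 8 in all and at most 12, crops included, and the job is handed in when it is done.

Besides the shell and the picture viewer there is one more tool, called by a JSON object that holds its "op" and its "data". step_arm: Moves the arm, as the interface text tells. Its arguments: {"type":"object","properties":{"increments":{"type":"array"},"force":{"type":"number"}},"required":["increments"]}

```bash
mkdir -p pics
cat > h.py <<'E'
import numpy as np, cv2
from workcell import monitor, camera, ticket, regions_of
def save(p,name,crop=None,scale=1):
    im=cv2.cvtColor(p["color"],cv2.COLOR_RGB2BGR)
    if crop: im=im[crop[0]:crop[1],crop[2]:crop[3]]
    if scale!=1: im=cv2.resize(im,None,fx=scale,fy=scale)
    cv2.imwrite("pics/"+name,im)
def cloud(p):
    z=p["range_z"].astype(float); r,c=np.indices(z.shape)
    X=np.stack([(c-p["cx"])/p["fx"]*z,-(r-p["cy"])/p["fy"]*z,-z,np.ones_like(z)],-1)
    W=(X@np.array(p["cam_to_world"]).T)[...,:3]; W[z<=0]=np.nan
    return W
def rep(p,q,n=4):
    W=cloud(p)
    for d in regions_of(p,q)[:n]:
        m=d["region"]; P=W[m]; P=P[~np.isnan(P[:,0])]
        if len(P)==0: continue
        (c,s,a)=cv2.minAreaRect((P[:,:2]*1000).astype(np.float32))
        print(q,round(d["p"],2),"px",np.round(d["centre"]),"n",len(P),"med",np.round(np.median(P,0),3),"z5-95",np.round(np.percentile(P[:,2],[5,95]),3),"rect",np.round(c),np.round(s),round(a,1))
E
python3 - <<'E'
from h import *
t=camera("top"); s=camera("scene")
print([k for k in t], t["fx"],t["cx"],t["cy"],np.round(t["cam_to_world"],3))
a=cv2.cvtColor(np.vstack([t["color"]]),cv2.COLOR_RGB2BGR);cv2.imwrite("pics/top1.png",cv2.resize(a,(800,600)))
save(s,"scene1.png")
for q in ["tongs","dark_slice","pale_slice_a","rack","weight","mug","scoop"]: rep(t,q)
o=monitor.get_obs();print(o)
E
```

```text
['color', 'range_z', 'fx', 'fy', 'cx', 'cy', 'cam_to_world', 'shot'] 452.89900016290244 282.1518286175179 211.4114209060935 [[ 0.008  0.98  -0.197  0.308]
 [-1.     0.007 -0.005  0.059]
 [-0.004  0.197  0.98   1.194]
 [ 0.     0.     0.     1.   ]]
dark_slice 0.6 px [206. 392.] n 397 med [ 0.552 -0.208  0.09 ] z5-95 [0.028 0.103] rect [ 563. -223.] [41. 97.] 89.7
pale_slice_a 0.86 px [202. 407.] n 590 med [ 0.56  -0.255  0.074] z5-95 [0.009 0.103] rect [ 569. -274.] [101.  50.] 3.4
pale_slice_a 0.58 px [201. 370.] n 462 med [ 0.559 -0.16   0.085] z5-95 [0.012 0.103] rect [ 561. -173.] [94. 39.] 1.8
rack 0.88 px [213. 310.] n 2337 med [ 0.539 -0.003  0.012] z5-95 [0.007 0.055] rect [543.  -4.] [151. 117.] 75.4
rack 0.85 px [273. 469.] n 4730 med [ 0.38  -0.414  0.015] z5-95 [0.011 0.075] rect [ 383. -425.] [158. 216.] 6.2
rack 0.84 px [211. 383.] n 1058 med [ 0.553 -0.196  0.012] z5-95 [0.007 0.022] rect [ 564. -211.] [111. 149.] 2.3
rack 0.66 px [319. 195.] n 5366 med [0.272 0.287 0.016] z5-95 [0.012 0.079] rect [274. 291.] [162. 221.] 9.3
mug 0.84 px [125. 322.] n 1181 med [ 0.787 -
[... 159 characters left out ...]
] [177.  65.] 79.0
{'clock': 0.45, 'joint_pos': array([-1.32057491,  0.33222833, -0.06469811,  1.46018475,  0.02161108,
        1.34987864, -0.08848207]), 'joint_velocities': array([-0.00098255,  0.00082516, -0.00011447, -0.00232677,  0.00080155,
        0.00023084,  0.00120793]), 'tau': array([-7.01353947e-04, -6.24644494e+01,  4.89138882e-02, -3.91474271e+01,
        1.62917795e-02,  2.84405418e-03, -3.44918794e-05]), 'position': array([0.16839199, 0.60187729, 0.23127931]), 'ee_rot': array([ 0.09614847,  0.70054014, -0.09615115,  0.70053832]), 'ft_force': array([0.50025749, 1.17771643, 0.89456312]), 'torque': array([-0.04236472, -0.00237076, -0.03571088]), 'grip_width': 0.9987660234520238}
```

View pics/top1.png

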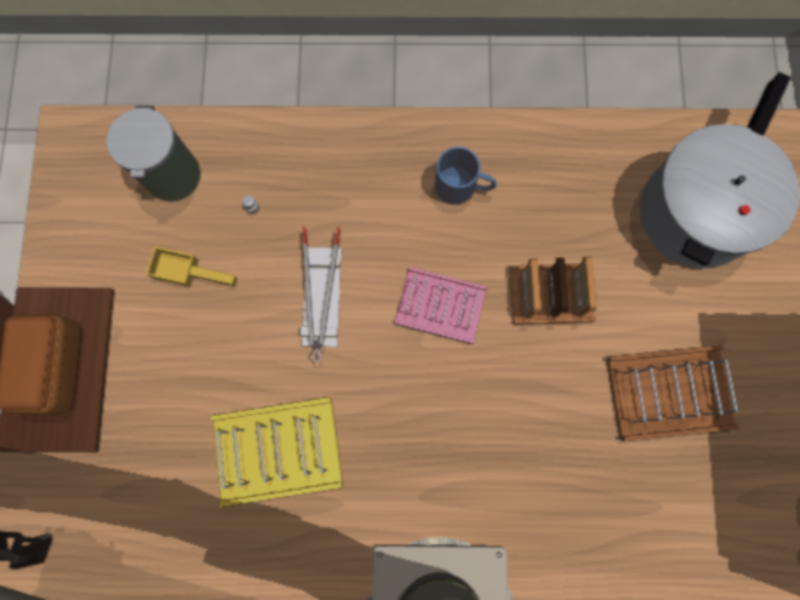

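View pics/scene1.png

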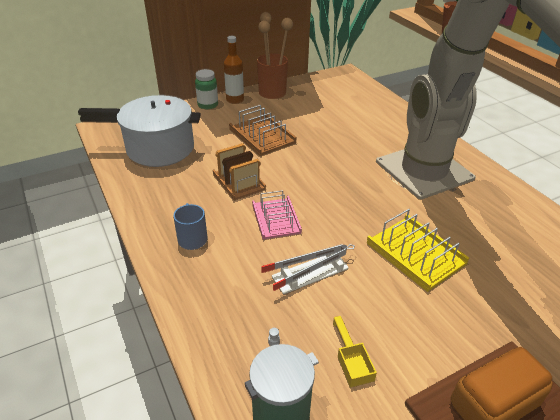

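The dark slice stands in the middle slot of the small brown rack (top px ~(560,288) in the 800 px view). The tongs lie with tips toward +x around px (320,290), with the weight at (250,205).

```bash
cat > m1.py <<'E'
from h import *
from scipy.spatial.transform import Rotation as R
t=camera("top"); W=cloud(t)
o=monitor.get_obs(); print(np.round(R.from_quat(o["ee_rot"]).as_matrix(),3))
m=np.zeros(W.shape[:2],bool); m[155:262,200:250]=1
z=W[...,2]; c=t["color"].astype(int)
k=m&(z>0.033)&(z<0.065); P=W[k]
print("tongs n",len(P),"z",np.round(np.percentile(P[:,2],[5,50,95]),3),"x",P[:,0].min(),P[:,0].max())
for x0 in np.arange(round(P[:,0].min(),2),P[:,0].max(),.02):
    q=P[abs(P[:,0]-x0)<.01]
    if len(q): print(round(x0,2),len(q),"y",np.round([q[:,1].min(),np.median(q[:,1]),q[:,1].max()],3),"z",np.round(np.median(q[:,2]),3))
red=m&(c[...,0]>120)&(c[...,1]<70)&(c[...,2]<70)
Q=W[red];Q=Q[~np.isnan(Q[:,0])]
for s in (1,-1):
    q=Q[(Q[:,1]-np.median(Q[:,1]).mean()*0-np.mean([Q[:,1].min(),Q[:,1].max()]))*s>0]; print("red",len(q),np.round(q.mean(0),3),q[:,0].min(),q[:,0].max())
k=m&(z<0.0335)&(z>0.026); q=W[k]; print("restbars",np.round([np.median(q[q[:,0]>x][:,0]) for x in (.55,)],3),np.round(cv2.minAreaRect((q[:,:2]*1000).astype(np.float32))[0],1),cv2.minAreaRect((q[:,:2]*1000).astype(np.float32))[1:])
rep(t,"weight"); rep(t,"tongs"); rep(t,"tong_left")
# rack slices
m=np.zeros_like(m); m[170:230,350:420]=1
k=m&(z>.09); P=W[k]; 
for lo,hi in ((-.30,-.235),(-.235,-.185),(-.185,-.13)):
    q=P[(P[:,1]>lo)&(P[:,1]<hi)]
    b=np.polyfit(q[:,0],q[:,1],1); print("slice",len(q),np.round(q.mean(0),3),"x",np.round(q[:,0].min(),3),np.round(q[:,0].max(),3),"y",np.round(np.percentile(q[:,1],[2,98]),3),"yaw",round(np.degrees(np.arctan(b[0])),1))
E
python3 m1.py
```

```text
[[ 0.     0.269  0.963]
 [-0.     0.963 -0.269]
 [-1.    -0.     0.   ]]
tongs n 510 z [0.034 0.05  0.056] x 0.4293874621622771 0.6780576253431319
0.43 14 y [0.21  0.217 0.228] z 0.044
0.45 29 y [0.212 0.218 0.226] z 0.045
0.47 51 y [0.207 0.218 0.246] z 0.052
0.49 59 y [0.192 0.211 0.247] z 0.046
0.51 39 y [0.202 0.206 0.235] z 0.053
0.53 41 y [0.2   0.231 0.236] z 0.051
0.55 37 y [0.198 0.202 0.239] z 0.051
0.57 40 y [0.195 0.236 0.24 ] z 0.051
0.59 36 y [0.194 0.218 0.243] z 0.052
0.61 49 y [0.185 0.212 0.249] z 0.049
0.63 47 y [0.188 0.212 0.247] z 0.049
0.65 38 y [0.186 0.218 0.248] z 0.051
0.67 30 y [0.184 0.217 0.251] z 0.052
red 15 [0.664 0.251 0.036] 0.6489104901711854 0.6809005256979543
red 13 [0.659 0.188 0.049] 0.6497717839916866 0.6764596813025081
restbars [0.618] [576.9 218.5] ((65.36199188232422, 202.93870544433594), 89.18611907958984)
tongs 0.89 px [200. 232.] n 285 med [0.558 0.208 0.051] z5-95 [0.035 0.056] rect [562. 211.] [223.  60.] 3.9
tongs 0.35 px [199. 373.] n 370 med [ 0.559 -0.16   0.096] z5-95 [0.044 0.103] rect [ 559. -169.] [37. 92.] 82.5
tong_left 0.64 px [196. 212.] n 188 med [0.57  0.238 0.051] z5-95 [0.036 0.056] rect [570. 242.] [208.  11.] 6.1
tong_left 0.64 px [189. 125.] n 916 med [0.603 0.489 0.015] z5-95 [0.002 0.034] rect [605. 464.] [174.  63.] 79.3
tong_left 0.57 px [124. 322.] n 1055 med [ 0.79  -0.037  0.045] z5-95 [0.004 0.093] rect [779. -48.] [109.  80.] 89.8
slice 225 [ 0.563 -0.259  0.099] x 0.517 0.611 y [-0.267 -0.253] yaw 2.7
slice 225 [ 0.562 -0.211  0.099] x 0.514 0.612 y [-0.219 -0.205] yaw 2.3
slice 216 [ 0.56  -0.164  0.1  ] x 0.514 0.607 y [-0.171 -0.157] yaw 2.5
```

{"op": "step_arm", "data": {"increments": [[0.0854,0.02,-0.02,0,0.025],[0.0854,0.028,-0.027,0,0.025],[0.0854,0.028,-0.027,0,0.025],[0.0854,0.028,-0.027,0,0.025],[0.0854,0.028,-0.027,0,0.025],[0.0854,0.028,-0.027,0,0.025],[0.0854,0.028,-0.027,0,0.025],[0.0854,0.028,-0.027,0,0.025],[0.0854,0.028,-0.027,0,0.025],[0.0854,0.028,-0.027,0,0.025],[0.0854,0.028,-0.027,0,0.022],[0.0854,0.028,-0.027,0,0]], "force": 30}}

```text
clock: 1.65
position: [0.4975, 0.2834, 0.2317]
ee_rot: [-0.0, 0.707, 0.0, 0.707]
ft_force: [0.3, 1.3, -0.3]
grip_width: 1.005
```

{"op": "step_arm", "data": {"increments": [[0.0854,0.028,-0.027,0,0],[0.0854,0.028,-0.027,0,0],[0.0854,0.016,-0.02,0,0],[0.0854,0,0,0,0]]}}

```text
clock: 1.98
position: [0.5719, 0.2042, 0.2313]
ee_rot: [0.002, 0.707, -0.004, 0.708]
ft_force: [0.3, -0.8, 0.2]
grip_width: 0.999
```

```bash
cat > m2.py <<'E'
from h import *
import sys
w=camera("wrist"); W=cloud(w); save(w,"wrist1.png")
o=monitor.get_obs(); print(o["position"])
m=regions_of(w,"tongs"); print([(round(d["p"],2),d["centre"],d["region"].sum()) for d in m])
z=W[...,2]; P=W[(z>.036)&(z<.065)&(abs(W[...,1]-.218)<.06)&(W[...,0]>.42)&(W[...,0]<.72)]
print(len(P),np.percentile(P[:,2],[5,50,95]),P[:,0].min(),P[:,0].max())
for x0 in np.arange(.43,.70,.02):
    q=P[abs(P[:,0]-x0)<.006]
    if len(q): 
        a=np.percentile(q[:,1],[1,99]); print(round(x0,2),len(q),np.round(a,4),"mid",round(a.mean(),4),"wid",round(a[1]-a[0],4))
E
python3 m2.py
```

```text
[0.5701135  0.20741757 0.231186  ]
[(0.74, [150.9, 313.3], np.int64(2078))]
2126 [0.04232994 0.05248488 0.05379633] 0.42953361476187424 0.6804092532218851
0.43 49 [0.2126 0.225 ] mid 0.2188 wid 0.0124
0.45 76 [0.2123 0.2246] mid 0.2185 wid 0.0122
0.47 202 [0.2074 0.2292] mid 0.2183 wid 0.0218
0.49 122 [0.2052 0.2314] mid 0.2183 wid 0.0262
0.51 113 [0.203  0.2327] mid 0.2179 wid 0.0298
0.53 108 [0.1996 0.2352] mid 0.2174 wid 0.0355
0.55 92 [0.1984 0.2375] mid 0.218 wid 0.0392
0.57 92 [0.1959 0.239 ] mid 0.2175 wid 0.0431
0.59 89 [0.1933 0.2416] mid 0.2175 wid 0.0483
0.61 88 [0.1907 0.2431] mid 0.2169 wid 0.0524
0.63 84 [0.1882 0.2457] mid 0.217 wid 0.0575
0.65 75 [0.1863 0.2474] mid 0.2169 wid 0.0611
0.67 73 [0.1839 0.2491] mid 0.2165 wid 0.0652
```

View pics/wrist1.png

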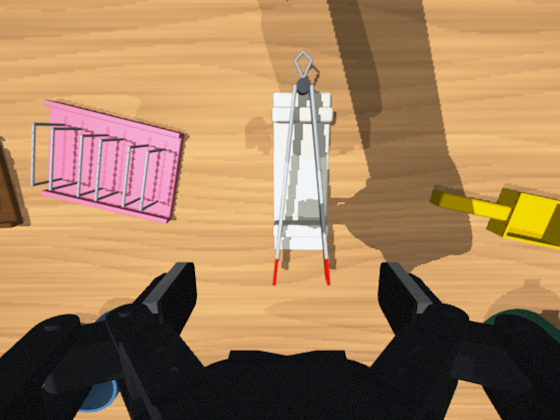

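{"op": "step_arm", "data": {"increments": [[0.0854,-0.004,0.004,-0.01,-0.01],[0.0854,-0.004,0.004,-0.03,0],[0.0854,0,0,-0.03,0],[0.0854,0,0,-0.03,0],[0.0854,0,0,-0.03,0],[0.0854,0,0,-0.025,0],[0.0854,0,0,-0.015,0],[0.0854,0,0,0,0],[0.0854,0,0,0,0]]}}

```text
clock: 2.83
position: [0.5589, 0.2202, 0.0607]
ee_rot: [0.003, 0.708, -0.003, 0.706]
ft_force: [0.1, 0.1, 1.2]
grip_width: 0.998
```

{"op": "step_arm", "data": {"increments": [[0.0854,0,0,-0.02,0],[0.0854,0,0,-0.015,0],[0.0854,0,0,-0.007,0],[0.0854,0,0,0,0],[0.0854,0,0,0,0],[0.0854,0,0,0,0]]}}

```text
clock: 3.33
position: [0.5611, 0.2195, 0.0208]
ee_rot: [0.004, 0.706, -0.003, 0.708]
ft_force: [-0.7, 0.7, -0.6]
grip_width: 0.996
```

Run:
```python
from h import *
t=camera("scene"); o=monitor.get_obs(); print(o["position"],o["ft_force"]); save(t,"s2.png",(210,330,220,400),4)
```

```text
[0.56115945 0.21942385 0.02076872] [ 0.27603506 -0.63840279  0.76174292]
```

View pics/s2.png

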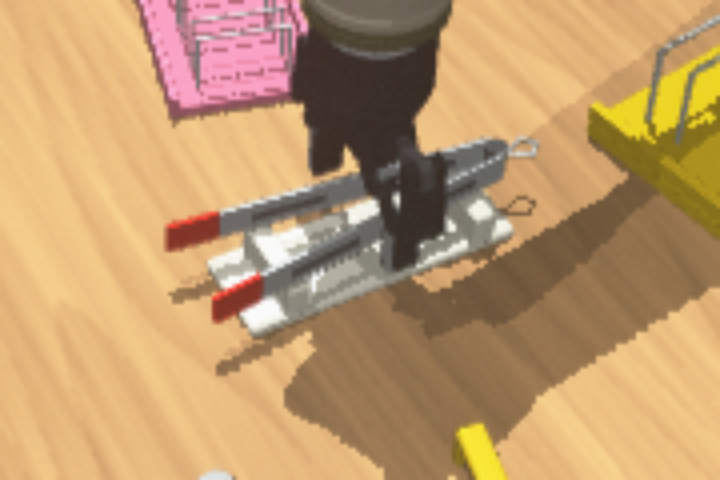

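The fingers straddle both arms between the rest's bars (px ~ (330,140) and (410,230) in the crop), clear of the base. I'm closing to carry width.

{"op": "step_arm", "data": {"increments": [[0.06,0,-0.001,-0.001,0],[0.048,0,0,0,0],[0.043,0,0,0,0],[0.04,0,0,0,0],[0.0375,0,0,0,0],[0.0375,0,0,0,0],[0.0375,0,0,0,0],[0.0375,0,0,0,0],[0.0375,0,0,0,0],[0.0375,0,0,0,0]], "force": 30}}

```text
clock: 4.22
position: [0.5611, 0.2183, 0.0193]
ee_rot: [0.004, 0.707, -0.003, 0.708]
ft_force: [-0.4, -0.7, 6.1]
grip_width: 0.44
```

{"op": "step_arm", "data": {"increments": [[0.0375,0,0,0.003,0],[0.0375,0,0,0.01,0],[0.0375,0,0,0.015,0],[0.0375,0,0,0.02,0],[0.0375,0,0,0.02,0],[0.0375,0,0,0.02,0],[0.0375,0,0,0.02,0],[0.0375,0,0,0.02,0],[0.0375,0,0,0.02,0],[0.0375,0,0,0.012,0],[0.0375,0,0,0,0],[0.0375,0,0,0,0]]}}

```text
clock: 5.22
position: [0.5604, 0.2179, 0.1784]
ee_rot: [0.004, 0.707, -0.004, 0.707]
ft_force: [-0.2, -0.1, -2.1]
grip_width: 0.441
```

```bash
cat > m3.py <<'E'
from h import *
import sys
w=camera("wrist"); W=cloud(w); save(w,sys.argv[1])
s=camera("scene"); save(s,"s_"+sys.argv[1])
o=monitor.get_obs(); T=o["position"]; print(np.round(T,4),o["grip_width"]*85.4,np.round(o["ee_rot"],4))
for n,p in (("w",w),("s",s),("t",camera("top"))):
    V=cloud(p); c=p["color"].astype(int)
    red=(c[...,0]>90)&(c[...,1]<c[...,0]*.45)&(c[...,2]<c[...,0]*.45)&(abs(V[...,0]-T[0]-.1)<.05)&(abs(V[...,1]-T[1])<.06)&(V[...,2]>T[2]-.02)&(V[...,2]<T[2]+.08)
    Q=V[red]
    for sg in (1,-1):
        q=Q[(Q[:,1]-np.mean(Q[:,1]))*sg>0] if len(Q) else Q
        if len(q)>3: print(n,"red",len(q),np.round(np.median(q,0)-T,4),"lo",np.round(np.percentile(q,3,axis=0)-T,4),"hi",np.round(np.percentile(q,97,axis=0)-T,4))
E
python3 m3.py wrist2.png
```

```text
[0.5597 0.2176 0.1769] 37.542323647589605 [ 0.0035  0.7078 -0.0041  0.7064]
s red 94 [0.1032 0.026  0.0246] lo [0.0883 0.0233 0.0139] hi [0.1189 0.0287 0.0334]
s red 102 [ 0.1042 -0.0232  0.0242] lo [ 0.0887 -0.0275  0.0141] hi [ 0.1186 -0.0202  0.033 ]
t red 10 [ 0.0972 -0.026   0.0341] lo [ 0.0892 -0.0263  0.0322] hi [ 0.1108 -0.024   0.0367]
t red 7 [ 0.1068 -0.0281  0.0354] lo [ 0.0924 -0.0282  0.0333] hi [ 0.1129 -0.0265  0.0368]
```

View pics/s_wrist2.png

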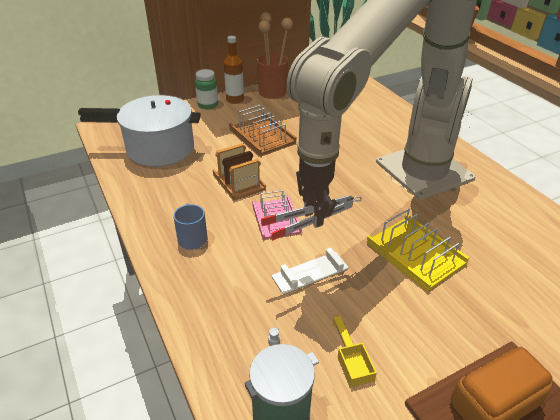

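Tongs are held level and centred (red pads at px (275,225)), and the rest is undisturbed. I'm carrying them over to the rack.

{"op": "step_arm", "data": {"increments": [[0.0375,-0.002,-0.01,0,0.004],[0.0375,-0.004,-0.018,0,0.004],[0.0375,-0.006,-0.024,0,0.004],[0.0375,-0.006,-0.026,0,0.004],[0.0375,-0.006,-0.026,0,0.004],[0.0375,-0.006,-0.026,0,0.004],[0.0375,-0.006,-0.026,0,0.004],[0.0375,-0.006,-0.026,0,0.004],[0.0375,-0.006,-0.026,0,0.004],[0.0375,-0.006,-0.026,0,0.004],[0.0375,-0.006,-0.026,0,0.004],[0.0375,-0.006,-0.026,0,0.004]]}}

```text
clock: 6.37
position: [0.4931, -0.07, 0.1777]
ee_rot: [-0.013, 0.707, 0.013, 0.707]
ft_force: [0.5, 0.8, -0.3]
grip_width: 0.442
```

{"op": "step_arm", "data": {"increments": [[0.0375,-0.006,-0.026,0,0.004],[0.0375,-0.006,-0.026,0,0],[0.0375,-0.006,-0.026,0,0],[0.0375,-0.006,-0.026,0,0],[0.0375,-0.006,-0.022,0,0],[0.0375,-0.004,-0.015,0,0],[0.0375,-0.001,-0.006,0,0],[0.0375,0,0,0,0],[0.0375,0,0,0,0],[0.0375,0,0,0,0],[0.0375,0,0,0,0]]}}

```text
clock: 7.28
position: [0.4598, -0.2138, 0.1782]
ee_rot: [-0.015, 0.707, 0.015, 0.707]
ft_force: [-0.4, 1.1, -1.3]
grip_width: 0.44
```

```bash
cat > m4.py <<'E'
from h import *
import sys
w=camera("wrist"); s=camera("scene"); t=camera("top")
save(w,"w_"+sys.argv[1]);save(s,"s_"+sys.argv[1],(100,250,150,350),4)
o=monitor.get_obs(); T=o["position"]; print(np.round(T,4),o["grip_width"]*85.4,np.round(o["ee_rot"],4),np.round(o["ft_force"],1))
for n,p in (("w",w),("s",s),("t",t)):
    V=cloud(p); c=p["color"].astype(int)
    red=(c[...,0]>90)&(c[...,1]<c[...,0]*.45)&(c[...,2]<c[...,0]*.45)&(abs(V[...,0]-T[0]-.1)<.05)&(abs(V[...,1]-T[1])<.06)&(V[...,2]>T[2]-.02)&(V[...,2]<T[2]+.08)
    Q=V[red]
    if len(Q)>6: print(n,"red",len(Q),"lo",np.round(np.percentile(Q,2,axis=0)-T,4),"hi",np.round(np.percentile(Q,98,axis=0)-T,4))
    P=V[(V[...,2]>.094)&(V[...,2]<.106)&(abs(V[...,0]-.56)<.06)]
    for lo,hi in ((-.285,-.235),(-.235,-.188),(-.188,-.13)):
        q=P[(P[:,1]>lo)&(P[:,1]<hi)]
        if len(q)<15: continue
        r=cv2.minAreaRect((q[:,:2]*1000).astype(np.float32)); b=np.polyfit(q[:,0],q[:,1],1)
        print(n,"slice",len(q),np.round(r[0],1),np.round(r[1],1),round(r[2],1),"yaw",round(np.degrees(np.arctan(b[0])),1),"x",np.round(q[:,0].min(),3),np.round(q[:,0].max(),3),"y",np.round(np.percentile(q[:,1],[3,97]),4))
E
python3 m4.py a.png
```

```text
[ 0.4596 -0.2144  0.1783] 37.66070887659406 [-0.0149  0.707   0.0151  0.7069] [ 0.7 -0.3 -1.3]
w slice 962 [ 547.6 -214. ] [61.6 12.5] 3.0 yaw 2.2 x 0.517 0.578 y [-0.22   -0.2084]
w slice 72 [ 563.5 -169.4] [16.   4.1] 4.3 yaw 5.9 x 0.556 0.572 y [-0.1717 -0.1676]
s red 144 lo [ 0.0859 -0.022   0.0114] hi [0.1185 0.0371 0.0332]
s slice 95 [ 567.1 -256.3] [93.1 17. ] 2.2 yaw 2.1 x 0.521 0.614 y [-0.2642 -0.2494]
s slice 102 [ 565.2 -211.2] [92.5 20.6] 4.9 yaw 3.0 x 0.519 0.611 y [-0.2176 -0.2   ]
s slice 99 [ 562.3 -162. ] [91.8 16.6] 2.7 yaw 2.4 x 0.516 0.608 y [-0.1681 -0.154 ]
t red 68 lo [ 0.0882 -0.0202  0.0219] hi [0.1168 0.0324 0.0372]
t slice 69 [ 575.  -253.7] [11.8 72.8] 82.9 yaw -1.0 x 0.538 0.611 y [-0.261  -0.2522]
t slice 70 [ 563.8 -212.6] [94.8 13.5] 2.4 yaw -0.4 x 0.516 0.611 y [-0.2162 -0.2048]
t slice 196 [ 560.7 -164. ] [94.6 13.7] 1.9 yaw 2.7 x 0.513 0.608 y [-0.1709 -0.1572]
```

View pics/w_a.png

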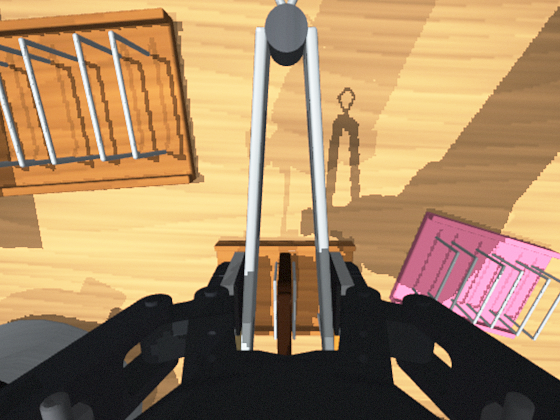

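View pics/s_a.png

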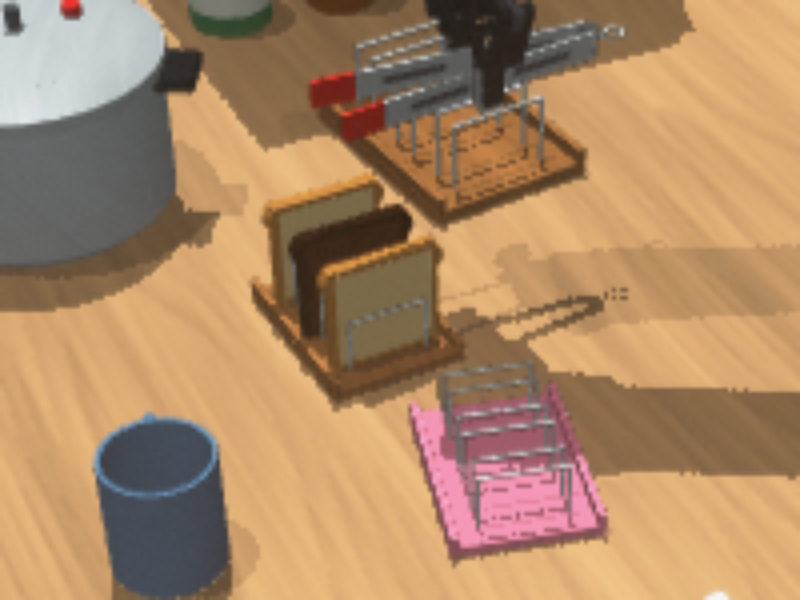

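{"op": "step_arm", "data": {"increments": [[0.0375,0.001,-0.002,-0.005,0],[0.0375,0,0,-0.012,0],[0.0375,0,0,-0.015,0],[0.0375,0,0,-0.015,0],[0.0375,0,0,-0.015,0],[0.0375,0,0,-0.015,0],[0.0375,0,0,-0.015,0],[0.0375,0,0,-0.012,0],[0.0375,0,0,-0.007,0],[0.0375,0,0,-0.002,0],[0.0375,0,0,0,0],[0.0375,0,0,0,0]]}}

```text
clock: 8.43
position: [0.4607, -0.2173, 0.0658]
ee_rot: [-0.015, 0.707, 0.014, 0.707]
ft_force: [-0.1, -0.0, -2.0]
grip_width: 0.437
```

```bash
python3 m4.py b.png
```

```text
[ 0.4609 -0.2172  0.066 ] 37.71700732240976 [-0.0146  0.7065  0.0146  0.7074] [ 0.1  0.6 -0.3]
s red 85 lo [ 0.0844 -0.0222  0.0187] hi [0.1188 0.0358 0.0342]
s slice 99 [ 566.7 -250.2] [93.  30.2] 0.4 yaw 1.7 x 0.52 0.613 y [-0.265  -0.2363]
s slice 153 [ 554.8 -212. ] [ 45.8 110.6] 88.2 yaw 1.7 x 0.5 0.61 y [-0.2343 -0.1897]
s slice 123 [ 563.4 -170. ] [90.2 35.1] 1.4 yaw 3.4 x 0.518 0.608 y [-0.1865 -0.1532]
t red 66 lo [ 0.0884 -0.0223  0.0221] hi [0.1167 0.0321 0.0372]
t slice 153 [ 569.1 -250. ] [29.2 82.7] 87.8 yaw -17.2 x 0.528 0.61 y [-0.2647 -0.2355]
t slice 252 [ 556.4 -209.2] [108.9  43.7] 6.5 yaw -4.2 x 0.5 0.611 y [-0.2182 -0.1894]
t slice 219 [ 560.7 -173. ] [94.  30.7] 2.3 yaw 1.6 x 0.513 0.607 y [-0.1872 -0.1572]
```

View pics/s_b.png

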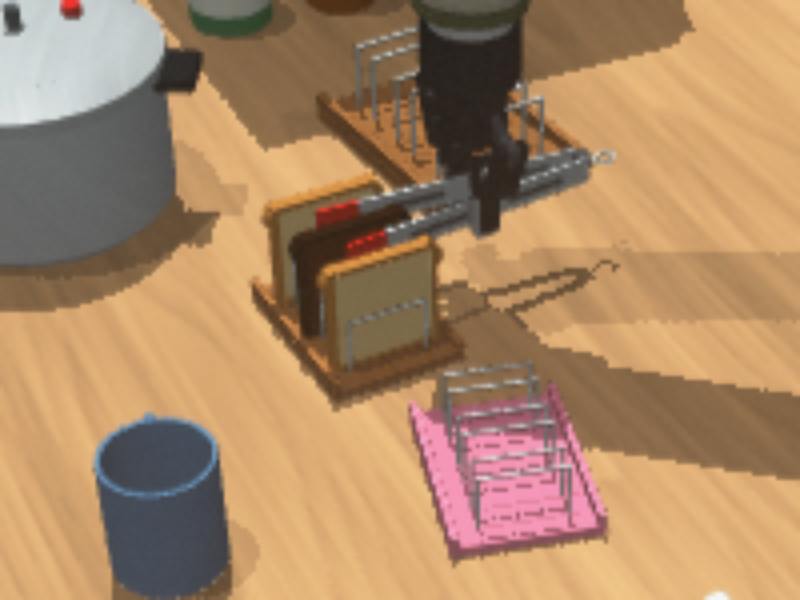

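The pads straddle the dark slice (px (340,213) and (368,240)) with neither pale slice touched. Closing gently.

{"op": "step_arm", "data": {"increments": [[0.034,0,0,0,0],[0.031,0,0,0,0],[0.028,0,0,0,0],[0.025,0,0,0,0],[0.023,0,0,0,0],[0.021,0,0,0,0],[0.018,0,0,0,0],[0.01,0,0,0,0],[0.005,0,0,0,0],[0.005,0,0,0,0],[0.005,0,0,0,0],[0.005,0,0,0,0]], "force": 35}}

```text
clock: 9.58
position: [0.4604, -0.2171, 0.0654]
ee_rot: [-0.015, 0.707, 0.015, 0.707]
ft_force: [0.6, -1.0, -0.5]
grip_width: 0.229
```

{"op": "step_arm", "data": {"increments": [[0.005,0,0,0.002,0],[0.005,0,0,0.004,0],[0.005,0,0,0.006,0],[0.005,0,0,0.008,0],[0.005,0,0,0.01,0],[0.005,0,0,0.01,0],[0.005,0,0,0.01,0],[0.005,0,0,0.01,0],[0.005,0,0,0.01,0],[0.005,0,0,0.01,0],[0.005,0,0,0.01,0],[0.005,0,0,0.01,0]]}}

```text
clock: 10.58
position: [0.4603, -0.2171, 0.1664]
ee_rot: [-0.015, 0.707, 0.015, 0.707]
ft_force: [0.4, -0.1, -1.4]
grip_width: 0.23
```

{"op": "step_arm", "data": {"increments": [[0.005,0,0,0.01,0],[0.005,0,0,0.01,0],[0.005,0,0,0.008,0],[0.005,0,0,0.005,0],[0.005,0,0,0.002,0],[0.005,0,0,0,0],[0.005,0,0,0,0],[0.005,0,0,0,0],[0.005,0,0,0,0],[0.005,0,0,0,0],[0.005,0,0,0,0],[0.005,0,0,0,0]]}}

```text
clock: 11.58
position: [0.4603, -0.2171, 0.2002]
ee_rot: [-0.015, 0.707, 0.015, 0.707]
ft_force: [0.1, -0.4, -1.7]
grip_width: 0.229
```

Run:
```python
from h import *
s=camera("scene"); t=camera("top"); save(s,"s_c.png",(80,230,150,350),4)
o=monitor.get_obs(); print(o["clock"],np.round(o["position"],4),o["grip_width"]*85.4,np.round(o["ft_force"],1))
for p in (s,t):
    rep(p,"dark_slice",2); rep(p,"pale_slice_a",3); rep(p,"mug",1); rep(p,"weight",1)
V=cloud(s); c=s["color"].astype(int).sum(-1); k=(c<150)&(abs(V[...,0]-.563)<.065)&(abs(V[...,1]+.212)<.022)&(V[...,2]>.06)
print("dark pts z",k.sum(),np.round(np.percentile(V[k][:,2],[1,3,97,99]),3))
```

```text
11.6833 [ 0.4604 -0.2171  0.2003] 19.336522095682042 [-0.7  0.6 -1.8]
dark_slice 0.55 px [131. 234.] n 743 med [ 0.573 -0.206  0.186] z5-95 [0.147 0.233] rect [ 500. -389.] [433.  89.] 69.6
dark_slice 0.5 px [355. 351.] n 1515 med [0.602 0.488 0.014] z5-95 [-0.001  0.031] rect [595. 462.] [160.  72.] 78.2
pale_slice_a 0.9 px [175. 243.] n 757 med [ 0.567 -0.157  0.06 ] z5-95 [0.015 0.099] rect [ 547. -226.] [179.  93.] 75.6
pale_slice_a 0.59 px [161. 230.] n 629 med [ 0.573 -0.253  0.067] z5-95 [0.021 0.098] rect [ 552. -287.] [273.  88.] 65.3
mug 0.7 px [226. 190.] n 1276 med [ 0.783 -0.007  0.058] z5-95 [0.006 0.09 ] rect [775. -87.] [198.  80.] 84.5
weight 0.51 px [338. 272.] n 121 med [0.736 0.366 0.03 ] z5-95 [0.012 0.039] rect [735. 364.] [20. 18.] 62.7
dark_slice 0.84 px [192. 404.] n 520 med [ 0.568 -0.208  0.223] z5-95 [0.154 0.238] rect [ 599. -223.] [ 41. 166.] 76.6
pale_slice_a 0.76 px [201. 372.] n 371 med [ 0.56  -0.16   0.095] z5-95 [0.046 0.103] rect [ 571. -162.] [115.  18.] 0.7
mug 0.85 px [125. 321.] n 1199 med [ 0.788 -0.038  0.044] z5-95 [0.002 0.093] rect [798. -39.] [127. 108.] 25.5
dark pts z 738 [0.147 0.149 0.396 0.452]
```

View pics/s_c.png

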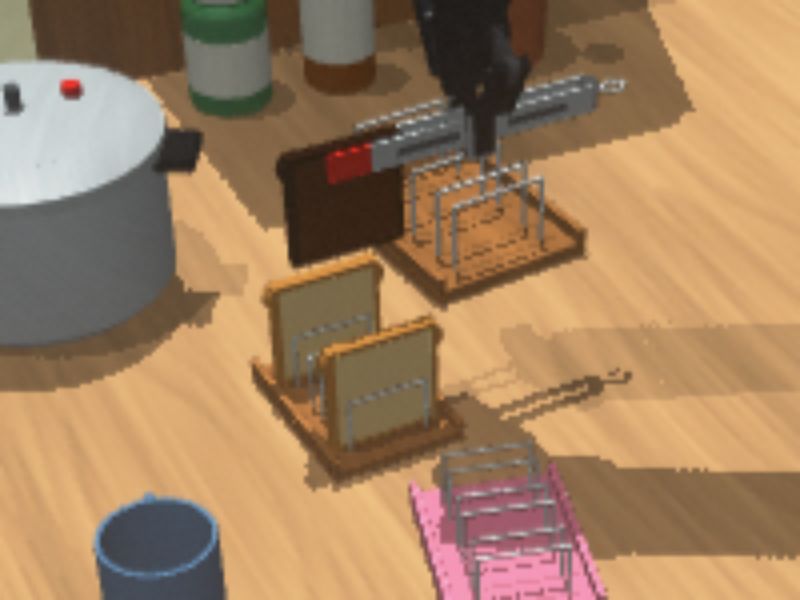

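The dark slice hangs level in the tongs above the rack (px (340,200)). Its lower edge is at z≈0.145, about 9 cm above the wires. Both pale slices are still in place, so I'm handing in.

```bash
python3 -c "
from workcell import ticket; print(ticket.hand_in())"
```

```text
the job is handed in; nothing more can be done
None
```

I picked up the red-tipped tongs and pinched the dark slice near its top edge. It stood in the middle slot of the small brown rack. I lifted it straight up about 13.5 cm and handed the job in at about 11.7 s, still holding it.

**Last checks:**
- **Slice:** it hangs level in the tips with its lower edge at z ≈ 0.145 m, about 9 cm above the wires. The opening at the fingers is a steady 19.3 mm, commanded at 35 N.
- **Pale slices and mug:** both pale slices still stand in their slots, and the mug is where it was.
- **Weight and scoop:** I compared these only loosely. The network found the weight poorly in the first pictures, so I have no exact before-and-after position for it. The last scene picture shows it standing, and the arm never came low near either one.
- **Disagreements:** the cameras differed by 2–3 mm on the slice's y position, so I used about -0.2125 m. The "dark_slice" network also gave a false hit on the scoop, which I ignored.

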